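# Dock the vial rack in the corner of the loading station

## Robot

A 7-joint arm with a two-finger parallel gripper is mounted at the origin on the work surface. World frame = base frame: x ahead of the robot, y to its left, z up, the work surface at z = 0. Lengths are in m, angles in rad, forces in N, time in s.
With the tool pointing down it reaches from about 0.425 to 0.925 m from the base axis. Payload 6.8 kg.
Tool frame: the origin (TCP) lies midway between the tips of the shut fingers; the grasp point (between the pads) lies 19 mm behind it; z points along the fingers, y is the line along which they close (so a half turn about z gives the same grasp; the last joint's range is limited). The gripper opens to 85 mm and grips with 20 to 120 N. Pads are 22 mm wide; open, the fingers measure 114 mm over their backs; the gripper's body (76 mm by 85 mm) begins 54 mm behind the grasp point. The pads swing forward as they close: fully open they stand 13 mm farther back than shut.
Start: joints at [-1.422, 0.477, 0.022, 1.555, -0.011, 1.109, -0.083], TCP at [0.171, 0.653, 0.195] pointing down, gripper open.
Joint ranges: [-2.96, 2.96], [-0.34, 2.1], [-1.41, 1.46], [0.24, 2.44], [-1.37, 4.51], [0.17, 1.92], [-2.96, 2.96]. Speed limits (rad/s): [2.39, 2.39, 3.14, 3.14, 3.14, 3.14, 3.14].

## Interface

Orientations are given as a unit quaternion [x, y, z, w].
In Python, from plant import ctrl gives the robot as it stands. The module is installed in compiled form; this text tells all that it offers.
- The arm moves only by the shell command python3 -m handwheel 'ROWS' [OPENING] [FORCE]. ROWS is JSON, a list of rows, each an object with "delta_pos": the shift along the world's x, y, z in m, a list of three; "turn": the turn about the world's z in rad. A call has 1 to 20 rows; each row is the pose to reach, as a shift and turn from the pose commanded when the call began; what a row does not reach only later rows make up. A row lasts 1/8 s, in which the tool goes at most 62.5 mm and 10.7 degrees, less where a joint would pass 70% of its speed; a pose out of reach is approached as far as the arm can. A call with a gripper value outside its range is refused whole. OPENING is the finger opening in m, from 0 to 0.0854, set as the call begins (- or left out, the last holds). The fingers move at their own pace and stop on an object; FORCE is the grip in N (left out, the last holds). Time passes only in rows, so rows that repeat a pose let the fingers close. It gives the time, the measured TCP pose, the force, the opening and the grip force at its end, in the units of the state.
- ctrl.read_state(): the state, without advancing time (a new reading comes with each control period).
- ctrl.grab_frame(name): name is "side" or "top" or "wrist"; returns a dict with "image" (400x640x3 uint8, red, green, blue), "intrinsics" (3x3 intrinsics, pixels), "R" (3x3) and "t" (3): a world point X has camera coordinates R X + t. Camera axes: x right, y down, z forward; pixel columns grow to the right and rows downward; lengths in m; the calibration is good to about 2 mm. A picture is of the moment at which its call begins. There is no depth.
- ctrl.sign_off(): hands the job in; it is judged then, once.
The state is a dict: "t": time; "qpos": joint angles; "qd": joint speeds; "effort": joint torques, N m; "tcp_pos": TCP position; "orientation": TCP orientation; "ft_force": force on the tool from outside, world axes, zero at the start; "ft_torque": the same for the moment, N m; "gripper_width": finger opening in m; "finger_force": force on a finger pad.
Only numpy, scipy, OpenCV 4.12 (cv2) and the standard library are available. Lean on these libraries where they do the work, as an engineer would, in place of code of your own. Each camera call takes 0.05 s, during which the arm holds its last target. There are 200 camera calls.

## Task

Push the blue vial rack along the bench until one of its long sides lies flush against the metal fence and one end is flush against the green end stop (not the red one), on the robot's side of the fence and between the two stops, then move away. Only push it from outside with the fingers: do not grasp or lift it, do not touch the vials, which stay standing in it, and leave the stopper, the cup, the wash bottle and the spoon where they are.

Things in the scene. Friction and masses are not known exactly. Their poses are not given: they have to be found in the camera images.
- rack: loose rack, a solid blue plastic block, 90 mm along its x (width), 130 mm along its y (length), 40 mm high, about 0.4 kg, slides on the bench; 8 upright round holes in its top, three of them with vials, whose caps reach 57 mm above the bench. Origin: centre of its underside. Starts on the robot's side of the fence, its length within 0.3 rad of the fence's
- fence: fixed aluminium bar on the bench, 20 mm along its x, 440 mm along its y, 22 mm high; place and yaw (up to 0.2 rad) vary. Origin: centre of its underside. Its y runs along the bar, its x across it, away from the robot; the face towards the robot, which the rack must touch, is at x = -10 mm in this frame
- green_stop: fixed bright green block, 50 mm along its x, 20 mm along its y, 26 mm high, axes parallel to the fence's. It stands against the robot's side of the fence, at one end: centre at x = -35 mm, y = +210 or -210 mm in the fence's frame (which end varies). Origin: centre of its underside. Its face towards the middle of the fence, 10 mm from its centre, is the one the rack's end must touch
- red_stop: fixed red block of the same size at the other end of the fence. Origin: centre of its underside
- vial0: loose amber glass vial with a white cap, 22 mm across, 45 mm tall, standing 28 mm deep in a hole of the rack (floor of the hole 12 mm above the bench). Origin: centre of its underside
- vial1: loose amber glass vial with a white cap, 22 mm across, 45 mm tall, standing 28 mm deep in a hole of the rack (floor of the hole 12 mm above the bench). Origin: centre of its underside
- vial2: loose amber glass vial with a white cap, 22 mm across, 45 mm tall, standing 28 mm deep in a hole of the rack (floor of the hole 12 mm above the bench). Origin: centre of its underside
- stopper: loose black rubber stopper, a cone 32 mm across, 34 mm tall. Leave alone. Origin: centre of its underside
- cup: loose white plastic cup, 70 mm across, 35 mm tall. Leave alone. Origin: centre of its underside
- wash_bottle: loose clear wash bottle with a white cap and spout, 68 mm across, 190 mm tall; the spout reaches 63 mm out from its axis. Leave alone. Origin: centre of its underside
- spoon: loose steel measuring spoon, 160 mm long, lying flat on the bench to the left. Leave alone. Origin: under the middle of the spoon

How it is judged:
By the outcome, as a careful person would: the job done as asked, in the order asked, and still so for the second after the job is handed in, with the robot touching nothing.
It also fails if it takes over 64 s, if anything falls off the work surface, if the arm or the gripper's body presses on something with over 40 N, if the wrist force passes 120 N, or if a joint passes its speed limit or range.

## Working session

There is one attempt and no reset: what is moved stays moved. The work goes in short steps, Python scripts to look and compute and a shell command to move; the robot and the scene stay as the last step left them, time stands still between calls to the robot, and variables do not carry over. Pictures are saved under pics/ and viewed, at most 10 in all, crops included, and the job is handed in when it is done.

```bash
mkdir -p pics; cat > h.py <<'E'
import numpy as np, cv2
from plant import ctrl
def snap(name,fn):
    f=ctrl.grab_frame(name); cv2.imwrite('pics/'+fn+'.png',f['image'][:,:,::-1]); np.savez('pics/'+fn,K=f['intrinsics'],R=f['R'],t=f['t'])
    return f
def ray(fn,uv,z):
    d=np.load('pics/'+fn+'.npz'); uv=np.atleast_2d(uv).astype(float)
    r=(d['R'].T@np.linalg.inv(d['K'])@np.c_[uv,np.ones(len(uv))].T).T
    c=-d['R'].T@d['t']; return c+r*((z-c[2])/r[:,2])[:,None]
E
python3 - <<'E'
from h import *
snap('top','top0');snap('side','side0')
for n in('top0','side0'):
    d=np.load('pics/'+n+'.npz');print(n,-d['R'].T@d['t'],d['K'][0,0])
s=ctrl.read_state();print(s['t'],s['tcp_pos'],s['orientation'],s['ft_force'])
E
```

```text
top0 [0.42088739 0.01924812 1.01451229] 431.31153372560146
side0 [0.28708018 0.91090348 0.74871871] 438.6028631376859
0.1 [0.17129085 0.65229493 0.19444432] [ 1.28014219e-01  9.91772002e-01 -8.08842919e-04 -4.81130537e-05] [1.27537896 0.63931099 0.56076976]
```

View pics/top0.png

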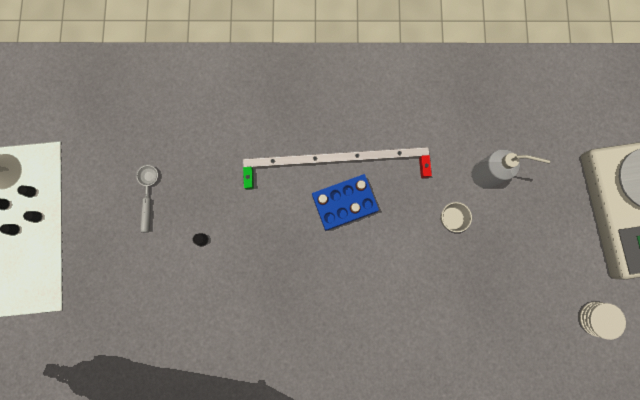

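View pics/side0.png

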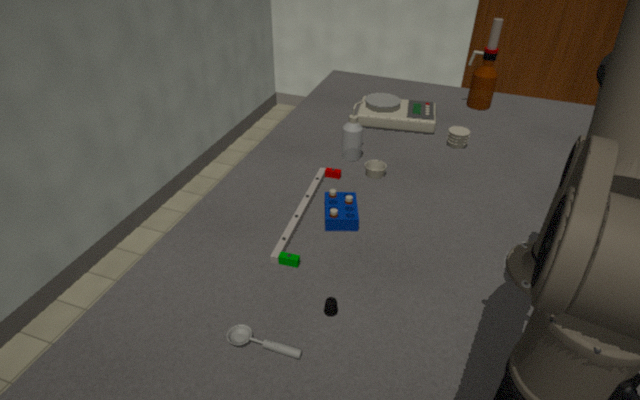

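The top view has the fence from (244,163) to (429,152), with the green stop at its left end (248,177) and the red at its right (426,166). The blue rack is centred near (346,203), the cup is at (456,217), and the stopper is at (201,239). I'll enlarge it.

```bash
python3 -c "
import cv2
a=cv2.imread('pics/top0.png')[140:250,235:445];cv2.imwrite('pics/c0.png',cv2.resize(a,(798,418),interpolation=cv2.INTER_CUBIC))"
```

```text
(no output)
```

View pics/c0.png

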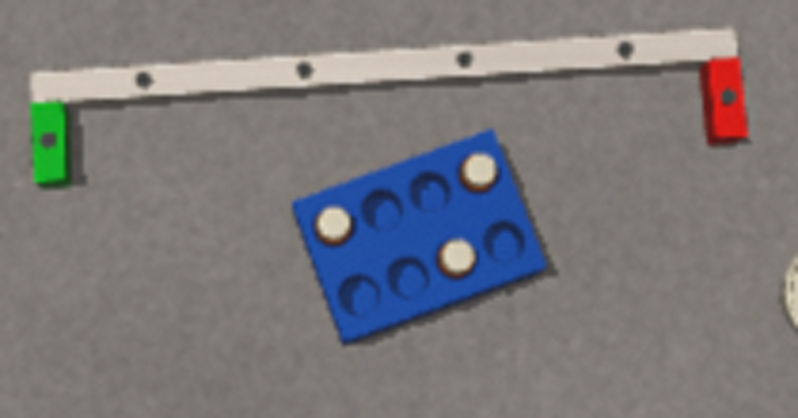

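The crop (3.8x) shows the rack's top corners at (293,203), (493,130), (548,268) and (345,342). The fence's near top edge runs (66,101) to (702,62), and the green stop's inner top edge runs (65,102) to (70,183).

```bash
cat >> h.py <<'E'
def crop(uv,x0,y0,s): return np.array(uv,float)/s+[x0,y0]-0.5+0.5/s
E
python3 - <<'E'
from h import *
c=lambda uv:crop(uv,235,140,3.8)
np.set_printoptions(precision=4,suppress=True)
F=ray('top0',c([(31,72),(735,30),(66,101),(702,62)]),.022);print('fence',F[:,:2], np.linalg.norm(F[1]-F[0]))
v=F[0]-F[1];v2=F[2]-F[3];print('yaw',np.arctan2(-v[0],v[1]),np.arctan2(-v2[0],v2[1]))
G=ray('top0',c([(65,102),(70,183)]),.026);print('green',G[:,:2])
R=ray('top0',c([(293,203),(493,130),(548,268),(345,342)]),.04);print('rack',R[:,:2],R.mean(0))
print([np.linalg.norm(R[i]-R[(i+1)%4]) for i in range(4)])
v=R[0]-R[1]+R[3]-R[2];print('rackyaw',np.arctan2(-v[0],v[1]))
print('stopper',ray('top0',[(201,239)],.02),'cup',ray('top0',[(456,217)],.03))
E
```

```text
fence [[ 0.6643  0.201 ]
 [ 0.692  -0.2373]
 [ 0.6459  0.1788]
 [ 0.6715 -0.216 ]] 0.4391244602963071
yaw 0.06310816267322102 0.0645959761797818
green [[0.6444 0.1787]
 [0.5937 0.1744]]
rack [[ 0.5793  0.0376]
 [ 0.6243 -0.0835]
 [ 0.5401 -0.1153]
 [ 0.4956  0.0063]] [ 0.5598 -0.0387  0.04  ]
[np.float64(0.12922634945624933), np.float64(0.09003180484119963), np.float64(0.12947872559369533), np.float64(0.0893468658854806)]
rackyaw 0.3536235064013357
stopper [[0.4751 0.2919 0.02  ]] cup [[ 0.5258 -0.2934  0.03  ]]
```

The measured sizes match: rack 129.5 x 90 mm, fence 439 mm. Fence yaw is 0.064 and the rack needs about -0.29 rad of turn. I'll use the open fingers as a two-point pusher, first on the near long side towards the fence, then on the right end towards green.

```bash
python3 -m handwheel '[{"delta_pos":[0.05,-0.04,0],"turn":0.1},{"delta_pos":[0.09,-0.08,0],"turn":0.2},{"delta_pos":[0.13,-0.12,0],"turn":0.3},{"delta_pos":[0.17,-0.16,0],"turn":0.32},{"delta_pos":[0.21,-0.20,0],"turn":0.32},{"delta_pos":[0.25,-0.25,0],"turn":0.32},{"delta_pos":[0.275,-0.30,0],"turn":0.32},{"delta_pos":[0.277,-0.35,0],"turn":0.32},{"delta_pos":[0.277,-0.40,0],"turn":0.32},{"delta_pos":[0.277,-0.45,0],"turn":0.32},{"delta_pos":[0.277,-0.50,0],"turn":0.32},{"delta_pos":[0.277,-0.55,0],"turn":0.32},{"delta_pos":[0.277,-0.60,0],"turn":0.32},{"delta_pos":[0.277,-0.65,0],"turn":0.32},{"delta_pos":[0.277,-0.702,0],"turn":0.32},{"delta_pos":[0.277,-0.702,0],"turn":0.32},{"delta_pos":[0.277,-0.702,0],"turn":0.32},{"delta_pos":[0.277,-0.702,0],"turn":0.32}]' 0.06
python3 -c "
from h import *
print(ctrl.read_state()['qpos']);snap('wrist','w1')"
```

```text
t: 2.35
tcp_pos: [0.4484, -0.0477, 0.1951]
orientation: [-0.033, 0.999, 0.0, -0.0]
ft_force: [-0.6, 0.8, 0.4]
gripper_width: 0.0599
finger_force: 0.0
[-0.34551991  0.0974936   0.33813147  2.08521188 -0.03956621  0.96519506
  1.65010627]
```

View pics/w1.png

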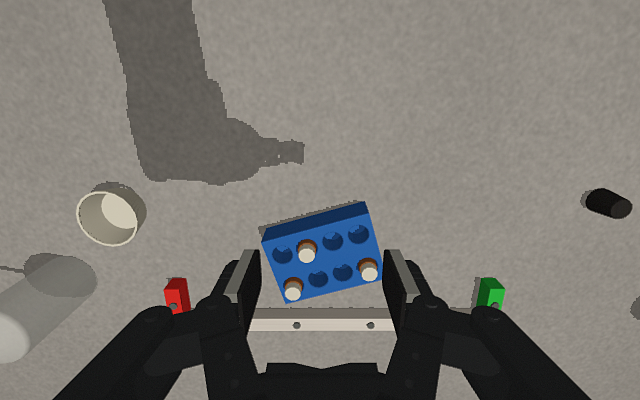

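The wrist view shows the rack between the open fingers, at about (322,250), with nothing under them. Next I descend behind the rack and push towards the fence.

```bash
python3 -m handwheel '[{"delta_pos":[0,0,-0.05],"turn":0},{"delta_pos":[0,0,-0.10],"turn":0},{"delta_pos":[0,0,-0.14],"turn":0},{"delta_pos":[0,0,-0.17],"turn":0},{"delta_pos":[0,0,-0.185],"turn":0},{"delta_pos":[0,0,-0.185],"turn":0},{"delta_pos":[0.012,0,-0.185],"turn":0},{"delta_pos":[0.024,0.001,-0.185],"turn":0},{"delta_pos":[0.034,0.002,-0.185],"turn":0},{"delta_pos":[0.043,0.003,-0.185],"turn":0},{"delta_pos":[0.05,0.003,-0.185],"turn":0},{"delta_pos":[0.057,0.004,-0.185],"turn":0},{"delta_pos":[0.064,0.004,-0.185],"turn":0},{"delta_pos":[0.070,0.004,-0.185],"turn":0},{"delta_pos":[0.075,0.005,-0.185],"turn":0},{"delta_pos":[0.08,0.005,-0.185],"turn":0},{"delta_pos":[0.08,0.005,-0.185],"turn":0}]'
python3 -c "
from h import *
snap('top','t2')
a=cv2.imread('pics/t2.png')[140:250,235:445];cv2.imwrite('pics/c2.png',cv2.resize(a,(798,418),interpolation=cv2.INTER_CUBIC))"
```

```text
t: 4.53
tcp_pos: [0.5288, -0.0441, 0.0103]
orientation: [-0.032, 0.999, -0.0, 0.0]
ft_force: [0.8, -0.4, 0.7]
gripper_width: 0.0599
finger_force: 0.0
```

View pics/c2.png

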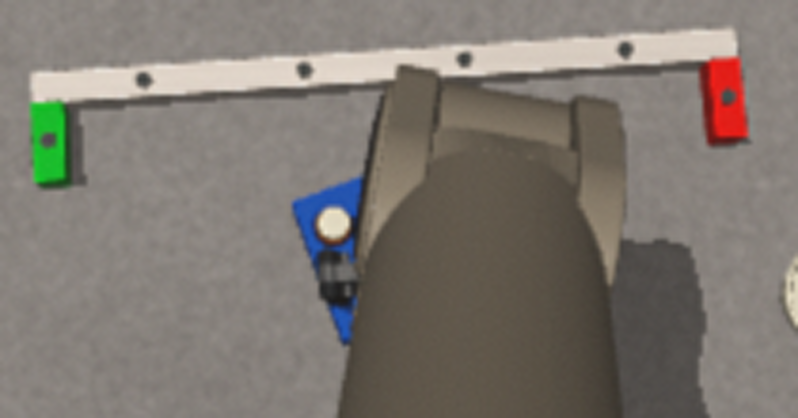

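The rack hasn't moved: its left corners are still at (293,203) and (345,342) with no force, though by my numbers the fingers should have touched it. I'll check with the side view.

```bash
python3 -c "
from h import *
snap('side','s2')
a=cv2.imread('pics/s2.png')[120:290,240:460];cv2.imwrite('pics/cs2.png',cv2.resize(a,(770,595),interpolation=cv2.INTER_CUBIC))
s=ctrl.read_state();print(s['tcp_pos'],s['ft_force'],s['qpos'])
d=np.load('pics/s2.npz')
for p in([.529,-.044,.01],[.529,-.007,.01],[.5,.0063,.04],[.5793,.0376,.04]):
  q=d['K']@(d['R']@np.array(p)+d['t']);q=q[:2]/q[2];print(p,(q-[240,120])*3.5)"
```

```text
[ 0.52821895 -0.04419862  0.01023024] [ 0.43105046 -0.31408861 -0.31353482] [-0.24401402  0.51296577  0.26479046  2.05573252 -0.22925331  0.60058684
  1.81206409]
[0.529, -0.044, 0.01] [393.67243938 330.59709629]
[0.529, -0.007, 0.01] [380.15247978 357.22893503]
[0.5, 0.0063, 0.04] [413.54738904 344.56549451]
[0.5793, 0.0376, 0.04] [301.34929349 345.39184525]
```

View pics/cs2.png

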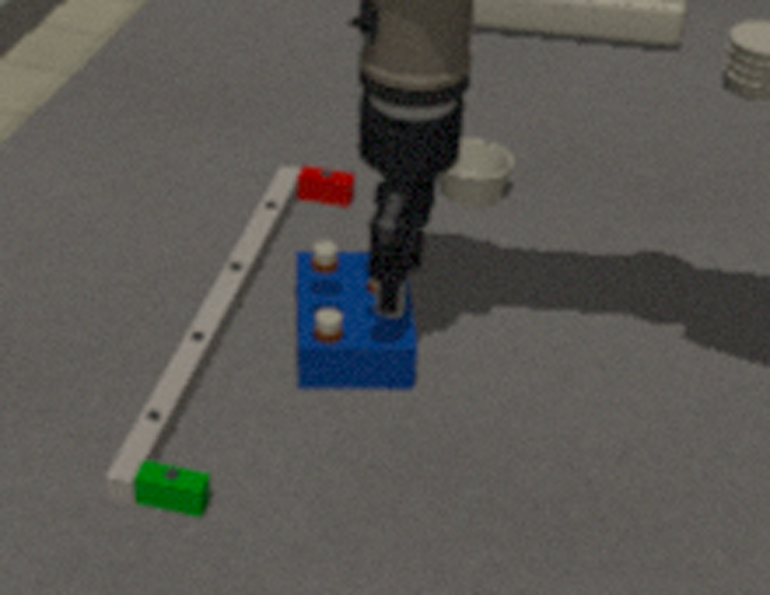

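```bash
python3 -c "
from h import *
np.set_printoptions(precision=3,suppress=True)
for z in(.01,.02,.03,.04,.05,.06,.07): print(ray('s2',[crop((388,315),240,120,3.5)],z))
d=np.load('pics/s2.npz')
for z in (.01,.02,.04,.05,.06):
  q=d['K']@(d['R']@np.array([.529,-.007,z])+d['t']);q=q[:2]/q[2];print(z,(q-[240,120])*3.5)
f=snap('wrist','w3')
d=np.load('pics/w3.npz');print(-d['R'].T@d['t'])
print('vials',ray('top0',crop([(334,224),(479,171),(457,257)],235,140,3.8),.057))"
```

```text
[[ 0.541 -0.064  0.01 ]]
[[ 0.537 -0.051  0.02 ]]
[[ 0.534 -0.037  0.03 ]]
[[ 0.53  -0.024  0.04 ]]
[[ 0.527 -0.011  0.05 ]]
[[0.524 0.002 0.06 ]]
[[0.52  0.015 0.07 ]]
0.01 [380.152 357.229]
0.02 [380.799 347.107]
0.04 [382.111 326.559]
0.05 [382.777 316.129]
0.06 [383.45  305.594]
[ 0.443 -0.05   0.189]
vials [[ 0.564  0.013  0.057]
 [ 0.596 -0.073  0.057]
 [ 0.544 -0.059  0.057]]
```

View pics/w3.png

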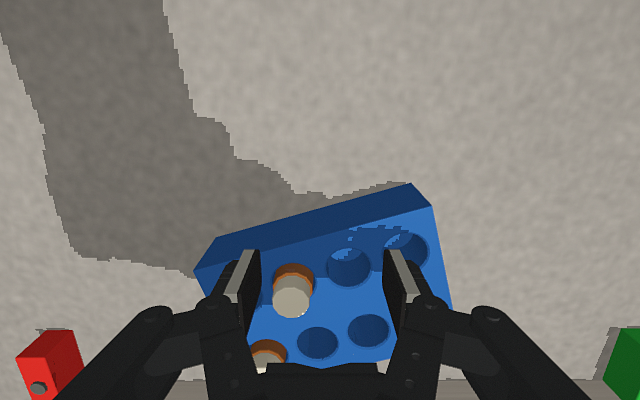

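```bash
python3 -c "
from h import *
np.set_printoptions(precision=3,suppress=True)
d=np.load('pics/w3.npz')
def pj(p):
  q=d['K']@(d['R']@np.array(p)+d['t']);return q[:2]/q[2]
for p in([.4956,.0063,.04],[.5401,-.1153,.04],[.544,-.059,.057],[.528,-.044,.01]): print(p,pj(p))
for z in(.01,.02,.03,.04,.05,.06): print(z,ray('w3',[(388,250),(400,250),(258,250)],z)[:,:2].ravel(), pj([.52,-.014,z]))
print(d['R'])"
```

```text
[0.4956, 0.0063, 0.04] [427.32  203.757]
[0.5401, -0.1153, 0.04] [188.038 267.906]
[0.544, -0.059, 0.057] [289.972 299.832]
[0.528, -0.044, 0.01] [322.225 230.79 ]
0.01 [ 0.539 -0.002  0.538  0.006  0.544 -0.084] [372.126 221.736]
0.02 [ 0.533 -0.004  0.533  0.003  0.538 -0.082] [374.703 228.744]
0.03 [ 0.528 -0.007  0.528 -0.     0.533 -0.08 ] [377.557 236.505]
0.04 [ 0.523 -0.01   0.522 -0.004  0.527 -0.078] [380.735 245.146]
0.05 [ 0.517 -0.013  0.517 -0.007  0.521 -0.076] [384.295 254.826]
0.06 [ 0.512 -0.015  0.512 -0.01   0.516 -0.074] [388.31  265.744]
[[-0.063  0.998 -0.   ]
 [ 0.944  0.06   0.326]
 [ 0.325  0.02  -0.945]]
```

All cameras agree on the rack, but the gap between the pads in the wrist view, and the side view too, put the fingertips at z ≈ 0.05 while the reported z is 0.010. The fingers passed just over the rack with a vial between them and touched nothing. So the reported z is about 40 mm below the tips. I'll rise, back off, and descend in steps while watching the force.

```bash
python3 -m handwheel '[{"delta_pos":[0,0,0.03],"turn":0},{"delta_pos":[0,0,0.05],"turn":0},{"delta_pos":[-0.03,-0.002,0.05],"turn":0},{"delta_pos":[-0.06,-0.005,0.05],"turn":0},{"delta_pos":[-0.082,-0.005,0.05],"turn":0},{"delta_pos":[-0.082,-0.005,0.05],"turn":0},{"delta_pos":[-0.082,-0.005,0.02],"turn":0},{"delta_pos":[-0.082,-0.005,-0.005],"turn":0},{"delta_pos":[-0.082,-0.005,-0.015],"turn":0},{"delta_pos":[-0.082,-0.005,-0.015],"turn":0}]'
python3 -m handwheel '[{"delta_pos":[0,0,-0.005],"turn":0},{"delta_pos":[0,0,-0.01],"turn":0},{"delta_pos":[0,0,-0.01],"turn":0}]'
python3 -c "
from h import *
f=snap('side','s4')
a=cv2.imread('pics/s4.png')[140:260,300:460];cv2.imwrite('pics/cs4.png',cv2.resize(a,(800,600),interpolation=cv2.INTER_CUBIC))
snap('wrist','w4');d=np.load('pics/w4.npz');print(-d['R'].T@d['t'])
s=ctrl.read_state();print(s['tcp_pos'],s['ft_force'])
d=np.load('pics/s4.npz')
for z in (0,.015,.03,.05):
  q=d['K']@(d['R']@np.array([s['tcp_pos'][0],-.01,z])+d['t']);q=q[:2]/q[2];print(z,(q-[300,140])*5)
"
```

```text
t: 5.92
tcp_pos: [0.4467, -0.0492, -0.005]
orientation: [-0.032, 1.0, -0.0, -0.0]
ft_force: [-0.2, -0.8, -0.8]
gripper_width: 0.0602
finger_force: 0.0
t: 6.3
tcp_pos: [0.4464, -0.0491, -0.0147]
orientation: [-0.032, 1.0, 0.0, -0.0]
ft_force: [1.4, -0.8, -0.2]
gripper_width: 0.06
finger_force: 0.0
[ 0.36088151 -0.054807    0.16410545]
[ 0.44652764 -0.04910996 -0.01455576] [0.11193986 0.06500136 0.83526413]
0 [389.3690791 455.0514699]
0.015 [391.87920474 433.40911799]
0.03 [394.42758246 411.43695589]
0.05 [397.88644946 381.61453755]
```

View pics/cs4.png

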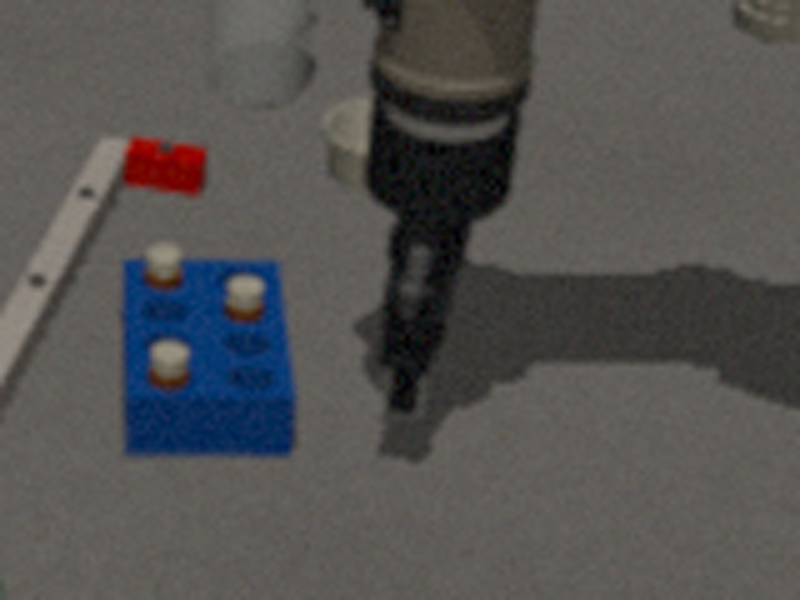

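The tip is at about (400,410), so z ≈ 0.03 and the offset is confirmed. The vials are undisturbed. I'll go 15 mm lower and push.

```bash
python3 -m handwheel '[{"delta_pos":[0,0,-0.008],"turn":0},{"delta_pos":[0,0,-0.015],"turn":0},{"delta_pos":[0,0,-0.015],"turn":0},{"delta_pos":[0.012,0.001,-0.015],"turn":0},{"delta_pos":[0.024,0.001,-0.015],"turn":0},{"delta_pos":[0.034,0.002,-0.015],"turn":0},{"delta_pos":[0.040,0.003,-0.015],"turn":0},{"delta_pos":[0.046,0.003,-0.015],"turn":0},{"delta_pos":[0.052,0.004,-0.015],"turn":0},{"delta_pos":[0.058,0.004,-0.015],"turn":0},{"delta_pos":[0.063,0.004,-0.015],"turn":0},{"delta_pos":[0.068,0.005,-0.015],"turn":0},{"delta_pos":[0.073,0.005,-0.015],"turn":0},{"delta_pos":[0.078,0.005,-0.015],"turn":0},{"delta_pos":[0.083,0.005,-0.015],"turn":0},{"delta_pos":[0.088,0.006,-0.015],"turn":0},{"delta_pos":[0.093,0.006,-0.015],"turn":0},{"delta_pos":[0.097,0.006,-0.015],"turn":0},{"delta_pos":[0.097,0.006,-0.015],"turn":0}]'
python3 -c "
from h import *
snap('side','s5');snap('top','t5')
a=cv2.imread('pics/s5.png')[120:290,240:460];a=cv2.resize(a,(560,433),interpolation=cv2.INTER_CUBIC)
b=cv2.imread('pics/t5.png')[140:250,235:445];b=cv2.resize(b,(798,418),interpolation=cv2.INTER_CUBIC)
cv2.imwrite('pics/c5.png',a)"
```

```text
t: 8.78
tcp_pos: [0.5422, -0.0423, -0.0301]
orientation: [-0.032, 0.999, 0.0, -0.001]
ft_force: [-3.8, 2.4, 0.7]
gripper_width: 0.0599
finger_force: 1.5
```

View pics/c5.png

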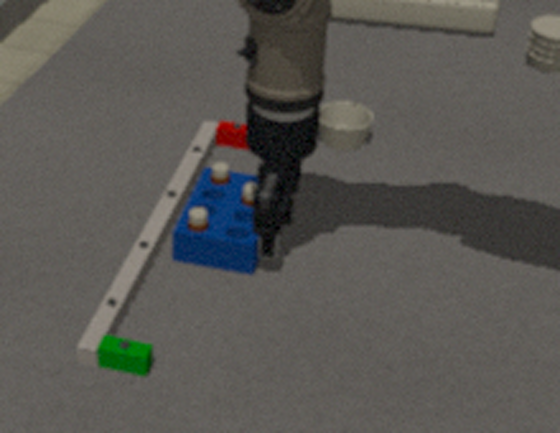

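The side view shows the rack turned parallel to the fence and close to it, with the vials standing. I have one view left, so I'll go on by force and image code.

```bash
python3 -m handwheel '[{"delta_pos":[0.004,0,0],"turn":0},{"delta_pos":[0.008,0.001,0],"turn":0},{"delta_pos":[0.012,0.001,0],"turn":0},{"delta_pos":[0.012,0.001,0],"turn":0}]'
python3 -m handwheel '[{"delta_pos":[0.003,0,0],"turn":0},{"delta_pos":[0.006,0,0],"turn":0},{"delta_pos":[0.006,0,0],"turn":0}]'
```

```text
t: 9.38
tcp_pos: [0.5565, -0.0424, -0.0295]
orientation: [-0.031, 1.0, -0.0, 0.001]
ft_force: [-0.8, -0.7, 0.4]
gripper_width: 0.0601
finger_force: 0.4
t: 9.75
tcp_pos: [0.5611, -0.0423, -0.0297]
orientation: [-0.031, 1.0, -0.0, -0.0]
ft_force: [-3.4, -0.9, 0.1]
gripper_width: 0.0597
finger_force: 1.7
```

```bash
for i in 1 2; do python3 -m handwheel '[{"delta_pos":[0.002,0,0],"turn":0},{"delta_pos":[0.003,0,0],"turn":0},{"delta_pos":[0.003,0,0],"turn":0}]' | grep -E "tcp|ft_f"; done
python3 - <<'E'
from h import *
np.set_printoptions(precision=4,suppress=True)
f=snap('side','s6');im=cv2.cvtColor(f['image'],cv2.COLOR_RGB2HSV)
# blue mask; print hull corners (image px) from polygon fit, back-projected at both heights
m=cv2.inRange(im,(105,120,30),(125,255,255));c=max(cv2.findContours(m,0,2)[0],key=cv2.contourArea)
p=cv2.approxPolyDP(cv2.convexHull(c),2.5,True)[:,0];print(np.c_[p,ray('s6',p,.04)[:,:2],ray('s6',p,0)[:,:2]])
E
```

```text
tcp_pos: [0.5611, -0.0423, -0.0299]
ft_force: [-10.8, -0.5, 7.9]
tcp_pos: [0.5609, -0.0424, -0.0302]
ft_force: [-18.8, -0.2, 14.6]
[[315.     185.       0.6638  -0.1041   0.685   -0.1614]
 [334.     189.       0.6048  -0.1042   0.6227  -0.1614]
 [332.     225.       0.556    0.0575   0.5712   0.0094]
 [302.     219.       0.6384   0.0616   0.6582   0.0136]
 [302.     208.       0.6567   0.0159   0.6776  -0.0346]]
```

Firm contact: the rack is against the fence (near face x ≈ 0.572, left end y ≈ 0.012). I'll back off, go round to its right end, and turn the tool -1.571.

```bash
python3 -m handwheel '[{"delta_pos":[-0.02,0,0],"turn":0},{"delta_pos":[-0.05,-0.003,0],"turn":0},{"delta_pos":[-0.05,-0.003,0.05],"turn":0},{"delta_pos":[-0.05,-0.003,0.10],"turn":0},{"delta_pos":[-0.05,-0.03,0.13],"turn":-0.17},{"delta_pos":[-0.04,-0.06,0.13],"turn":-0.34},{"delta_pos":[-0.02,-0.09,0.13],"turn":-0.51},{"delta_pos":[0,-0.123,0.13],"turn":-0.68},{"delta_pos":[0.02,-0.123,0.13],"turn":-0.85},{"delta_pos":[0.04,-0.123,0.13],"turn":-1.02},{"delta_pos":[0.048,-0.123,0.13],"turn":-1.19},{"delta_pos":[0.048,-0.123,0.13],"turn":-1.36},{"delta_pos":[0.048,-0.123,0.13],"turn":-1.53},{"delta_pos":[0.048,-0.123,0.13],"turn":-1.571},{"delta_pos":[0.048,-0.123,0.13],"turn":-1.571},{"delta_pos":[0.048,-0.123,0.13],"turn":-1.571}]' 0.04
python3 - <<'E'
from h import *
np.set_printoptions(precision=4,suppress=True)
for n in('side','top','wrist'):
    f=snap(n,n+'7');im=cv2.cvtColor(f['image'],cv2.COLOR_RGB2HSV)
    m=cv2.inRange(im,(105,120,30),(125,255,255));c=max(cv2.findContours(m,0,2)[0],key=cv2.contourArea)
    p=cv2.approxPolyDP(cv2.convexHull(c),2.5,True)[:,0];print(n);print(np.c_[p,ray(n+'7',p,.04)[:,:2],ray(n+'7',p,0)[:,:2]])
E
```

```text
t: 12.55
tcp_pos: [0.6157, -0.1652, 0.1005]
orientation: [0.684, 0.73, 0.0, 0.0]
ft_force: [-0.2, -0.6, -0.3]
gripper_width: 0.04
finger_force: 0.0
side
[[315.     185.       0.6638  -0.1041   0.685   -0.1614]
 [343.     189.       0.5803  -0.1136   0.5968  -0.1714]
 [343.     198.       0.5664  -0.0699   0.5822  -0.1252]
 [332.     225.       0.556    0.0575   0.5712   0.0094]
 [302.     219.       0.6384   0.0616   0.6582   0.0136]
 [302.     208.       0.6567   0.0159   0.6776  -0.0346]]
top
[[375.     157.       0.6642  -0.1087   0.6742  -0.114 ]
 [378.     179.       0.6123  -0.1147   0.6202  -0.1202]
 [368.     195.       0.575   -0.0912   0.5813  -0.0957]
 [323.     199.       0.5656   0.0118   0.5715   0.0115]
 [321.     161.       0.6545   0.0165   0.6641   0.0164]]
wrist
[[404.       0.       0.6593  -0.0264   0.6677  -0.0172]
 [395.     129.       0.665   -0.1095   0.6744  -0.1143]
 [275.     129.       0.5765  -0.1152   0.571   -0.1209]
 [268.       0.       0.5705  -0.032    0.5641  -0.0238]]
```

The rack's right end is at y ≈ -0.112 and at the fence's yaw. About 162 mm of slide is needed. Next I descend and push towards green.

```bash
python3 -m handwheel '[{"delta_pos":[0,0,-0.05],"turn":0},{"delta_pos":[0,0,-0.09],"turn":0},{"delta_pos":[0,0,-0.115],"turn":0},{"delta_pos":[0,0,-0.128],"turn":0},{"delta_pos":[0,0,-0.128],"turn":0},{"delta_pos":[-0.001,0.015,-0.128],"turn":0},{"delta_pos":[-0.002,0.03,-0.128],"turn":0},{"delta_pos":[-0.0025,0.038,-0.128],"turn":0},{"delta_pos":[-0.003,0.046,-0.128],"turn":0},{"delta_pos":[-0.0035,0.054,-0.128],"turn":0},{"delta_pos":[-0.004,0.062,-0.128],"turn":0},{"delta_pos":[-0.0045,0.07,-0.128],"turn":0},{"delta_pos":[-0.005,0.078,-0.128],"turn":0},{"delta_pos":[-0.0055,0.086,-0.128],"turn":0},{"delta_pos":[-0.006,0.094,-0.128],"turn":0},{"delta_pos":[-0.0065,0.102,-0.128],"turn":0},{"delta_pos":[-0.007,0.11,-0.128],"turn":0}]'
python3 - <<'E'
from h import *
np.set_printoptions(precision=4,suppress=True)
for n in('side','top'):
    f=snap(n,n+'8');im=cv2.cvtColor(f['image'],cv2.COLOR_RGB2HSV)
    m=cv2.inRange(im,(105,120,30),(125,255,255));c=max(cv2.findContours(m,0,2)[0],key=cv2.contourArea)
    p=cv2.approxPolyDP(cv2.convexHull(c),2.5,True)[:,0];print(n);print(np.c_[p,ray(n+'8',p,.04)[:,:2],ray(n+'8',p,0)[:,:2]])
E
```

```text
t: 14.82
tcp_pos: [0.6083, -0.0572, -0.0272]
orientation: [0.685, 0.728, -0.001, 0.001]
ft_force: [-0.7, -6.5, 2.2]
gripper_width: 0.0398
finger_force: 3.2
side
[[338.     201.       0.5751  -0.0508   0.5913  -0.1051]
 [337.     213.       0.5601   0.0034   0.5756  -0.0478]
 [325.     240.       0.553    0.1206   0.568    0.076 ]
 [294.     234.       0.6341   0.1263   0.6537   0.082 ]
 [294.     222.       0.6531   0.0809   0.6738   0.0341]
 [308.     196.       0.6623  -0.0437   0.6835  -0.0975]]
top
[[316.     161.       0.6545   0.028    0.6641   0.0284]
 [292.     185.       0.5979   0.083    0.6052   0.0856]
 [291.     163.       0.6496   0.0859   0.659    0.0886]]
```

```bash
python3 -m handwheel '[{"delta_pos":[-0.0005,0.008,0],"turn":0},{"delta_pos":[-0.001,0.016,0],"turn":0},{"delta_pos":[-0.0015,0.024,0],"turn":0},{"delta_pos":[-0.002,0.032,0],"turn":0},{"delta_pos":[-0.0025,0.04,0],"turn":0},{"delta_pos":[-0.003,0.048,0],"turn":0},{"delta_pos":[-0.0035,0.056,0],"turn":0},{"delta_pos":[-0.004,0.064,0],"turn":0},{"delta_pos":[-0.0045,0.072,0],"turn":0},{"delta_pos":[-0.005,0.08,0],"turn":0},{"delta_pos":[-0.005,0.084,0],"turn":0},{"delta_pos":[-0.0055,0.088,0],"turn":0},{"delta_pos":[-0.0055,0.088,0],"turn":0}]' | grep -E "tcp|ft_f"
for i in 1 2; do python3 -m handwheel '[{"delta_pos":[0,0.003,0],"turn":0},{"delta_pos":[0,0.004,0],"turn":0},{"delta_pos":[0,0.004,0],"turn":0}]' | grep -E "tcp|ft_f"; done
```

```text
tcp_pos: [0.6025, 0.0309, -0.0273]
ft_force: [-2.1, -6.4, 4.0]
tcp_pos: [0.6023, 0.034, -0.0274]
ft_force: [-2.5, -7.8, 4.4]
tcp_pos: [0.6021, 0.0376, -0.0274]
ft_force: [-2.0, -9.7, 5.1]
```

```bash
for i in 1 2; do python3 -m handwheel '[{"delta_pos":[0,0.001,0],"turn":0},{"delta_pos":[0,0.002,0],"turn":0},{"delta_pos":[0,0.002,0],"turn":0}]' | grep -E "tcp|ft_f"; done
```

```text
tcp_pos: [0.6021, 0.0376, -0.0273]
ft_force: [-2.5, -12.1, 3.7]
tcp_pos: [0.6021, 0.0375, -0.0273]
ft_force: [-1.5, -17.0, 3.5]
```

The rack stopped against green (blocked at 17 N). I'll back off, rise, return to the near side, and check.

```bash
python3 -m handwheel '[{"delta_pos":[0.001,-0.015,0],"turn":0},{"delta_pos":[0.003,-0.04,0],"turn":0},{"delta_pos":[0,-0.04,0.05],"turn":0},{"delta_pos":[0,-0.04,0.10],"turn":0},{"delta_pos":[-0.03,-0.04,0.13],"turn":0.17},{"delta_pos":[-0.06,-0.04,0.13],"turn":0.34},{"delta_pos":[-0.09,-0.03,0.13],"turn":0.51},{"delta_pos":[-0.102,0,0.13],"turn":0.68},{"delta_pos":[-0.102,0.03,0.13],"turn":0.85},{"delta_pos":[-0.102,0.062,0.13],"turn":1.02},{"delta_pos":[-0.102,0.062,0.13],"turn":1.19},{"delta_pos":[-0.102,0.062,0.13],"turn":1.36},{"delta_pos":[-0.102,0.062,0.13],"turn":1.53},{"delta_pos":[-0.102,0.062,0.13],"turn":1.571},{"delta_pos":[-0.102,0.062,0.13],"turn":1.571},{"delta_pos":[-0.102,0.062,0.13],"turn":1.571}]' 0.06 | grep -E "tcp|ft_f|orient"
cat > chk.py <<'E'
from h import *
import sys
np.set_printoptions(precision=4,suppress=True)
for n in('side','wrist'):
    k=n+sys.argv[1]
    f=snap(n,k);im=cv2.cvtColor(f['image'],cv2.COLOR_RGB2HSV)
    m=cv2.inRange(im,(105,120,30),(125,255,255));c=max(cv2.findContours(m,0,2)[0],key=cv2.contourArea)
    p=cv2.approxPolyDP(cv2.convexHull(c),2.5,True)[:,0];print(n);print(np.c_[p,ray(k,p,.04)[:,:2],ray(k,p,0)[:,:2]])
E
python3 chk.py 9
```

```text
tcp_pos: [0.5008, 0.107, 0.1023]
orientation: [-0.031, 1.0, 0.0, -0.0]
ft_force: [0.2, -0.0, -0.1]
side
[[297.     216.       0.6557   0.0542   0.6765   0.0058]
 [329.     222.       0.5675   0.0483   0.5833  -0.0003]
 [329.     232.       0.5539   0.0874   0.569    0.0409]
 [315.     264.       0.5461   0.21     0.5607   0.1705]
 [301.     262.       0.5791   0.2152   0.5956   0.176 ]
 [281.     249.       0.6415   0.1899   0.6615   0.1492]]
wrist
[[388.     242.       0.5372   0.165    0.5574   0.1755]
 [392.     321.       0.6178   0.1792   0.6514   0.1921]
 [389.     344.       0.6446   0.18     0.6827   0.193 ]
 [254.     344.       0.6526   0.0518   0.692    0.0436]
 [251.     319.       0.6236   0.0493   0.6582   0.0406]
 [256.     242.       0.544    0.0542   0.5654   0.0464]]
```

It agrees with the target: the far-left corner is at (0.645,0.180). Now a final nudge towards the fence.

```bash
python3 -m handwheel '[{"delta_pos":[0,0,-0.05],"turn":0},{"delta_pos":[0,0,-0.09],"turn":0},{"delta_pos":[0,0,-0.12],"turn":0},{"delta_pos":[0,0,-0.131],"turn":0},{"delta_pos":[0,0,-0.131],"turn":0},{"delta_pos":[0.012,0.001,-0.131],"turn":0},{"delta_pos":[0.024,0.002,-0.131],"turn":0},{"delta_pos":[0.034,0.002,-0.131],"turn":0},{"delta_pos":[0.040,0.003,-0.131],"turn":0},{"delta_pos":[0.044,0.003,-0.131],"turn":0},{"delta_pos":[0.047,0.003,-0.131],"turn":0},{"delta_pos":[0.047,0.003,-0.131],"turn":0}]' | grep -E "tcp|ft_f"
for i in 1 2 3; do python3 -m handwheel '[{"delta_pos":[0.001,0,0],"turn":0},{"delta_pos":[0.002,0,0],"turn":0},{"delta_pos":[0.002,0,0],"turn":0}]' | grep -E "tcp|ft_f"; done
```

```text
tcp_pos: [0.5479, 0.1098, -0.0288]
ft_force: [1.0, 0.0, 1.1]
tcp_pos: [0.55, 0.1099, -0.0287]
ft_force: [-0.3, 0.1, 0.5]
tcp_pos: [0.5509, 0.1098, -0.0289]
ft_force: [-4.1, 0.6, 3.8]
tcp_pos: [0.5509, 0.1095, -0.0291]
ft_force: [-8.3, -0.1, 6.7]
```

It was blocked straight away, so the rack is flush. I'll retreat and take a final look.

```bash
python3 -m handwheel '[{"delta_pos":[-0.015,-0.001,0],"turn":0},{"delta_pos":[-0.04,-0.002,0],"turn":0},{"delta_pos":[-0.07,-0.004,0],"turn":0},{"delta_pos":[-0.09,-0.004,0.05],"turn":0},{"delta_pos":[-0.1,-0.004,0.10],"turn":0},{"delta_pos":[-0.1,-0.05,0.15],"turn":0},{"delta_pos":[-0.1,-0.1,0.19],"turn":0},{"delta_pos":[-0.1,-0.15,0.19],"turn":0},{"delta_pos":[-0.1,-0.2,0.19],"turn":0},{"delta_pos":[-0.1,-0.2,0.19],"turn":0},{"delta_pos":[-0.1,-0.2,0.19],"turn":0}]' | grep -E "^t:|tcp|ft_f"
python3 -c "
from h import *
snap('top','t10');snap('side','s10')
b=cv2.resize(cv2.imread('pics/t10.png')[140:250,225:445],(800,400),interpolation=cv2.INTER_CUBIC)
a=cv2.resize(cv2.imread('pics/s10.png')[200:280,240:400],(400,200),interpolation=cv2.INTER_CUBIC)
o=np.zeros((600,800,3),np.uint8);o[:400]=b;o[400:,:400]=a
o[400:,400:]=cv2.resize(cv2.imread('pics/t10.png')[140:250,100:520],(400,200))
cv2.imwrite('pics/c10.png',o)"
```

```text
t: 24.15
tcp_pos: [0.4539, -0.0896, 0.1612]
ft_force: [0.1, 0.9, 0.1]
```

View pics/c10.png

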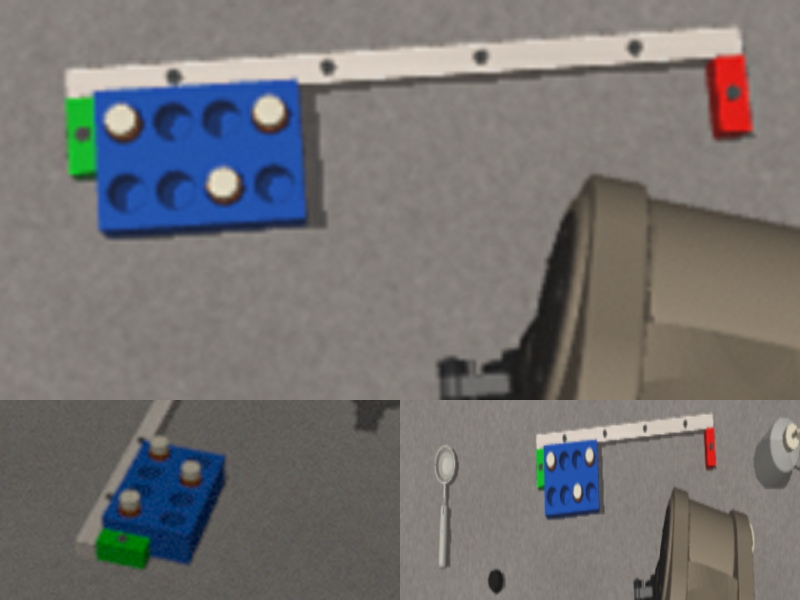

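The rack sits flush with the fence (its far edge runs (95,92) to (298,80)) and with the green stop ((95,92) to (99,235)). The vials are standing and the arm is clear.

```bash
python3 -c "
from plant import ctrl
print(ctrl.sign_off())"
```

```text
the job is handed in; nothing more can be done
None
```

The job is handed in: the blue rack is flush against the fence and the green stop with its three vials standing. The arm is clear; the stopper, spoon and wash bottle show in place in the last picture, where the arm mostly hid the cup, which was never approached.

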